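Prop open the drying chest

TASK

Open the drying chest so that the spotting plates inside can dry: take the round grip on the prop rod's side peg, raise the lid with the rod by drawing its foot forward along the rail, and let the foot drop fully into the hole in the rail, so that the lid stands propped when you let go. The rail has been screwed on by eye, so feel for the hole; work slowly and gently, do not ram the rod against the rail or pull it on past the hole, do not let the lid slam, and leave everything else on the bench where it stands.

Things in the scene. Friction and masses are not known exactly. Their poses are not given: they have to be found in the camera images.
- chest: grey open-topped chest, fixed, 260 mm deep (x), 240 mm wide (y), 135 mm high. Origin: centre of its underside, on the bench; x points from its front (robot side) to its hinge side, y to its left, z up. Along its right side runs a fixed aluminium rail: y -164 to -130 mm, from about x=-105 to +150 mm, flat top at z=+50 mm. All mm below are in this frame
- hinge_line (a point): middle of the lid's hinge line, which runs along the chest's y at x=+120, z=+141 mm
- rail_hole_zone (a point): point on the rail's top at x=-50, y=-150, z=+50 mm: middle of the stretch in which the hole lies. The blind hole in the rail's top has a flat floor 17 mm long (x), 12 mm deep; rear wall upright, front wall bevelled at 45 degrees, so that a hard pull (some 10 N) draws the foot out again forwards. The floor's middle is up to 18 mm before or behind this point (not measured)
- lid (a joint): opening of the white lid (264 x 246 x 10 mm, 0.4 to 0.65 kg, no handle), rad: 0 closed, grows as its front edge rises. About 0.70 when the foot is fully in the hole, about 0.07 more with the foot on top of the rail there. Its hinge is damped (0.9 N m s/rad: raise it slowly); it sinks shut within about 1 s if nothing holds it
- rod (a joint): angle of the steel prop rod on the lid, rad: 0 closed, grows as the foot swings forward relative to the lid; turns freely about the pivot. Rod 10 mm thick, 240 mm from pivot to foot centre, in the upright plane y=-150 mm. Closed, it slopes down to the rear, foot on the rail at about x=+124 mm. Drawing the foot forward along the rail pushes the lid up (5 to 20 N at the peg)
- rod_pivot (a point): the rod's pivot, on the lid's right side at y=-150 mm, 220 mm from the hinge line; at x=-100, z=+141 mm with the lid closed
- rod_peg (a point): the place to hold: centre of the round grip on the rod's side peg, a level black cylinder 30 mm thick, axis along the chest's y from y=-245 to -195 mm; this point is on its axis at y=-220 mm. The axis crosses the rod 70 mm from the foot centre. The grip turns between fingers; caged loosely it can rise and sink too, so that the lid's weight keeps the foot on the rail and drops it into the hole
- rod_foot (a point): centre of the 12 mm ball that is the rod's foot, at y=-150 mm of the chest; z=+56 mm on top of the rail, z=+44 mm when fully down in the hole
- pot_a: small plastic sample pot with a yellow screw cap, 38 mm across, 62 mm tall, standing; origin under its base. A bystander
- pot_b: small plastic sample pot with a yellow screw cap, 38 mm across, 62 mm tall, standing; origin under its base. A bystander
- pot_c: small plastic sample pot with a yellow screw cap, 38 mm across, 62 mm tall, standing; origin under its base. A bystander
- dropper_a: plastic dropper bottle with a pointed nozzle, 38 mm across, 85 mm tall, standing; origin under its base. A bystander
- dropper_b: plastic dropper bottle with a pointed nozzle, 38 mm across, 85 mm tall, standing; origin under its base. A bystander
- rack: wooden rack with eight round holes, 200 x 75 x 28 mm, lying flat; origin under its centre. A bystander
- plate: white spotting plate, 90 x 120 x 14 mm, lying flat left of the chest; origin under its centre. A bystander

How it is judged:
By the outcome, as a careful person would: the job done as asked, in the order asked, and still so for the second after the job is handed in, with the robot touching nothing.
It also fails if it takes over 42 s, if anything falls off the work surface, if the arm or the gripper's body presses on something with over 40 N, if the wrist force passes 120 N, or if a joint passes its speed limit or range.

ROBOT

A 6-joint arm with a two-finger parallel gripper is mounted at the origin on the work surface. World frame = base frame: x ahead of the robot, y to its left, z up, the work surface at z = 0. Lengths are in mm, angles in rad, forces in N, time in s.
With the tool pointing down it reaches from about 350 to 775 mm from the base axis. Payload 7.3 kg.
Tool frame: the origin (TCP) lies at the centre of the arm's flange, where the gripper is bolted on; the fingertips stand 178 mm ahead of it and the grasp point (between the pads) lies 159 mm ahead of it; z points along the fingers, y is the direction in which the jaws open and shut (so a half turn about z gives the same grasp; the last joint's range is limited). The gripper opens to 92 mm and grips with 3 to 60 N. Pads are 19 mm wide; open, the fingers measure 130 mm over their backs; the gripper's body (75 mm by 190 mm) begins 47 mm behind the grasp point.
Start: joints at [1.079, 0.342, 1.524, -0, 1.275, -0.146], TCP at [177.927, 493.933, 404.741] pointing down, gripper open.
Joint ranges: [-2.53, 2.53], [-0.77, 2.02], [0.04, 2.7], [-1, 4.14], [0.28, 2.66], [-3.11, 3.11]. Speed limits (rad/s): [2.57, 2.57, 3.14, 3.14, 3.14, 3.14].

INTERFACE

Orientations are given as [roll, pitch, yaw] about the fixed x, y, z axes, in that order (R = Rz(yaw) Ry(pitch) Rx(roll)).
In Python, from plant import status, viewer, ticket gives the robot as it stands.
- The arm moves only by the tool play_rows, never from a script. Its argument "commands" is a list of rows, each an object with "offset": the shift along the tool's x, y, z in m, a list of three; "twist": the turn about the tool's z in degrees. A call has 1 to 5 rows; each row shifts and turns the commanded pose from where the row before left it, along the tool's axes as they then stand; what a row does not reach is not made up. A row lasts 1/10 s, in which the tool goes at most 50 mm and 8.59 degrees, less where a joint would pass 70% of its speed; a pose out of reach is approached as far as the arm can. A call with a gripper value outside its range is refused whole. "jaw" is the closure in counts, from 0 (fully open) to 255 (shut), set as the call begins (left out, the last holds). The fingers move at their own pace and stop on an object; the grip force is fixed at half the most. Time passes only in rows, so rows that do not move let the fingers close. It gives the time, the measured TCP pose, the force and the opening at its end, in the units of the state.
- status.get_obs(): the state, without advancing time (a new reading comes with each control period).
- viewer.capture(name): name is "scene" or "top"; returns the picture (420x560x3 uint8, red, green, blue); there is no depth.
- viewer.camera_params(name): a dict with "fov_y" (degrees; the focal length in pixels is half the picture's height over the tangent of half this angle, whatever the lens; pixels are square), "cx", "cy" (the principal point, pixels), "rvec" (rotation vector, rad) and "tvec" (3), from world to camera coordinates, as OpenCV has them. Camera axes: x right, y down, z forward; pixel columns grow to the right and rows downward; lengths in mm; the calibration is good to about 2 mm. A picture is of the moment at which its call begins. camera_params takes no time and is no camera call.
- ticket.close_job(): hands the job in, once; it reports no verdict.
The state is a dict: "time": time; "joint_positions": joint angles; "dq": joint speeds; "tau": joint torques, N m; "tool_pos": TCP position; "tcp_rot": TCP orientation; "contact_force": force on the tool from outside, world axes, zero at the start; "moment": the same for the moment, N m; "grip_width": finger opening in mm.
Only numpy, scipy, OpenCV 4.12 (cv2) and the standard library are available. Lean on these libraries where they do the work, as an engineer would, in place of code of your own. Each camera call takes 0.05 s, during which the arm holds its last target.

## Working session

There is one attempt and no reset: what is moved stays moved. The work goes in short steps, Python scripts to look and compute and a tool call to move; the robot and the scene stay as the last step left them, time stands still between calls to the robot, and variables do not carry over. Pictures are saved under pics/ and viewed, and the job is handed in when it is done.

Besides the shell and the picture viewer there is one more tool, called after "Call:" as a command line: name --argument value ..., lists and objects as JSON in quotes. play_rows: Moves the arm, as the interface text tells. Its arguments: {"type":"object","properties":{"commands":{"type":"array"},"jaw":{"type":"number"}},"required":["commands"]}

```bash
mkdir -p pics; ls
python3 - <<'E'
from plant import status, viewer, ticket
import cv2
print(status.get_obs())
for n in("scene","top"):
    p=viewer.capture(n); cv2.imwrite(f"pics/{n}0.png",p[:,:,::-1]); print(n,viewer.camera_params(n))
E
```

```text
pics
{'time': 0.0, 'joint_positions': array([ 1.07898660e+00,  3.42705276e-01,  1.52500366e+00, -1.49245431e-05,
        1.27538323e+00, -1.46016139e-01]), 'dq': array([ 1.72222854e-03, -4.81981552e-04, -4.30232886e-05,  2.02790361e-03,
       -1.26273383e-04, -7.18636957e-04]), 'tau': array([ 9.58351229e-04, -4.31240237e+01, -2.44220424e+01,  7.17751589e-02,
        5.58860635e-02, -1.18390453e-04]), 'tool_pos': array([177.87086815, 493.80928668, 404.05847482]), 'tcp_rot': array([-3.14010703e+00, -2.04054812e-04,  2.79580327e+00]), 'contact_force': array([-0.17422766, -0.43355615, -0.5471499 ]), 'moment': array([0.0142103 , 0.02060818, 0.0338562 ]), 'grip_width': 92.16867539633827}
scene {'fov_y': 48.10031357885623, 'cx': 278.6825536525491, 'cy': 216.69302904731043, 'rvec': array([ 2.43027238,  0.82776779, -0.23954398]), 'tvec': array([-458.03007137, -233.23120362, 1374.04168856])}
top {'fov_y': 50.119232840116936, 'cx': 281.9086581105766, 'cy': 205.40534891293814, 'rvec': array([ 2.1358039 , -2.09479178,  0.21888038]), 'tvec': array([ -35.2127416 ,  608.53345426, 1277.82155624])}
```

View pics/scene0.png

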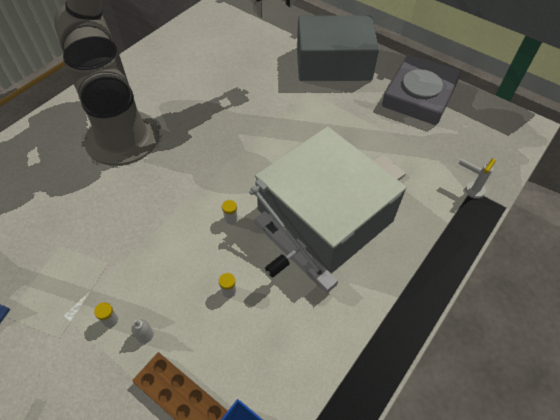

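View pics/top0.png

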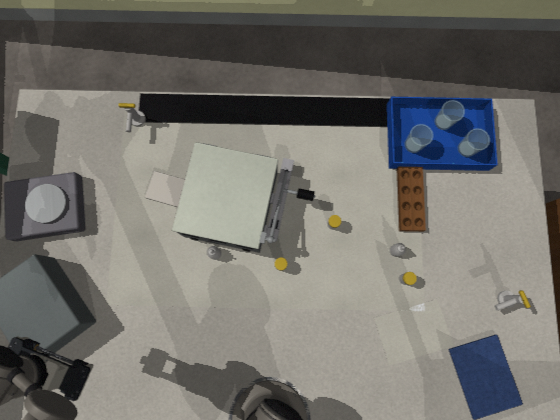

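The scene shows the chest lid around (330,180), the rail running from (260,222) to (330,285), and the black grip at (277,266). Pots stand at (229,208) and (227,283). I'll enlarge these.

Run:
```python
import cv2
a=cv2.imread("pics/scene0.png")[120:300,210:415]; cv2.imwrite("pics/s0c.png",cv2.resize(a,None,fx=3.3,fy=3.3,interpolation=cv2.INTER_CUBIC))
a=cv2.imread("pics/top0.png")[130:280,160:360]; cv2.imwrite("pics/t0c.png",cv2.resize(a,None,fx=4,fy=4,interpolation=cv2.INTER_CUBIC))
```

```text
(no output)
```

View pics/s0c.png

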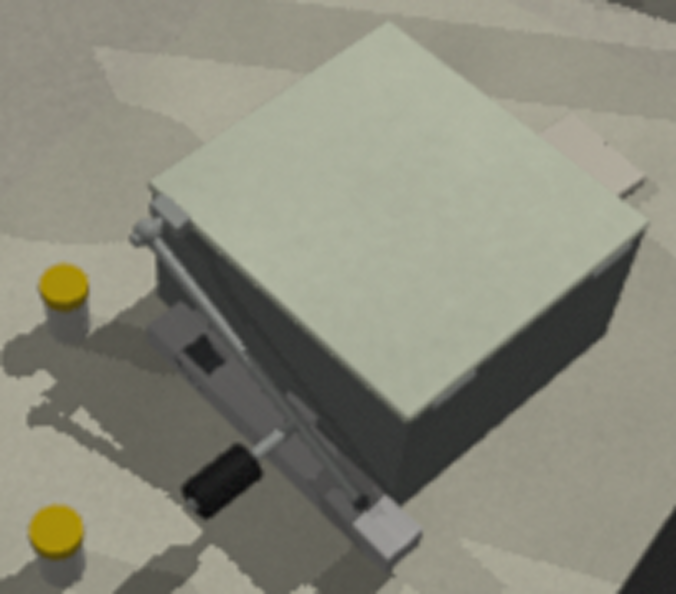

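View pics/t0c.png

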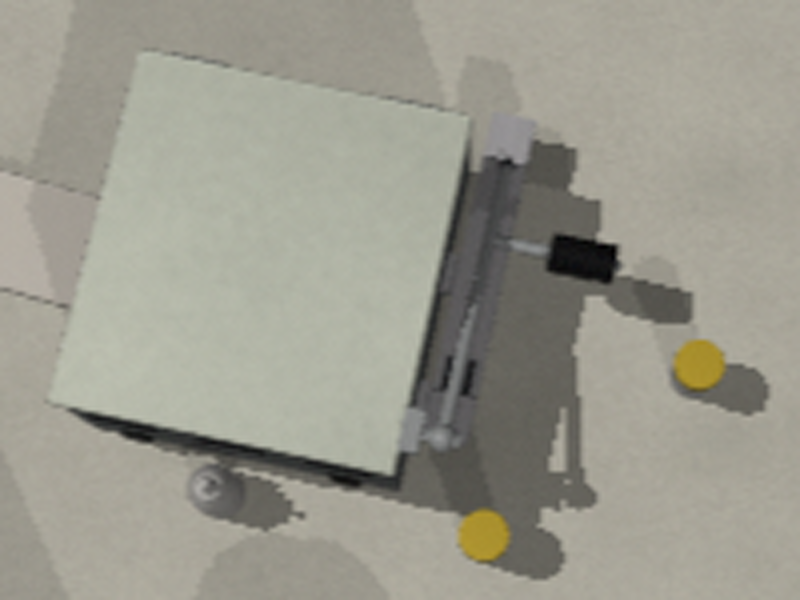

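```bash
cat > h.py <<'E'
import numpy as np, cv2
from scipy.optimize import least_squares
from plant import status, viewer, ticket
def cam(n):
    p=viewer.camera_params(n); f=210/np.tan(np.radians(p['fov_y']/2))
    return np.array(p['rvec']),np.array(p['tvec']),np.array([[f,0,p['cx']],[0,f,p['cy']],[0,0,1.]])
C={n:cam(n) for n in("scene","top")}
def proj(n,P): r,t,K=C[n]; return cv2.projectPoints(np.atleast_2d(P).astype(float),r,t,K,None)[0].reshape(-1,2)
def tri(a,b):
    M=[]
    for n in("scene","top"):
        r,t,K=C[n]; M.append(K@np.c_[cv2.Rodrigues(r)[0],t])
    X=cv2.triangulatePoints(M[0],M[1],np.array(a,float).reshape(2,1),np.array(b,float).reshape(2,1)).ravel(); return X[:3]/X[3]
def onplane(n,uv,z):
    r,t,K=C[n]; R=cv2.Rodrigues(r)[0]; d=R.T@np.linalg.solve(K,[uv[0],uv[1],1]); o=-R.T@t
    return o+d*(z-o[2])/d[2]
def sc(u,v): return ((u+.5)/3.3-.5+210,(v+.5)/3.3-.5+120)
def tc(u,v): return ((u+.5)/4-.5+160,(v+.5)/4-.5+130)
def c2w(p,P):
    P=np.atleast_2d(P); c,s=np.cos(p[2]),np.sin(p[2]); return np.c_[P[:,0]*c-P[:,1]*s+p[0],P[:,0]*s+P[:,1]*c+p[1],P[:,2]]
def w2c(p,P):
    P=np.atleast_2d(P)-[p[0],p[1],0]; c,s=np.cos(p[2]),np.sin(p[2]); return np.c_[P[:,0]*c+P[:,1]*s,-P[:,0]*s+P[:,1]*c,P[:,2]]
E
python3 - <<'E'
from h import *
np.set_printoptions(precision=1,suppress=True)
S=[sc(150,187),sc(408,418),sc(648,222),sc(390,22)]
T=[tc(395,477),tc(470,117),tc(140,50),tc(50,403)]
X=np.array([tri(a,b) for a,b in zip(S,T)]); print(X)
# lid corner model: FR,RR,RL,FL
def res(p):
    L=np.array([[-132,-123],[132,-123],[132,123],[-132,123]],float); L=np.c_[L,np.full(4,146.)]
    W=c2w(p,L); return np.r_[(proj("scene",W)-S).ravel(),(proj("top",W)-T).ravel()]
best=min((least_squares(res,[*X.mean(0)[:2],y]) for y in(0,1.57,3.14,-1.57)),key=lambda r:r.cost)
print(best.x,np.degrees(best.x[2]),best.cost,best.fun)
p=best.x
np.save("p.npy",p)
print("lidtri chest",w2c(p,X))
pts={"pivot":(sc(146,231),tc(441,437)),"gripEndOut":(sc(197,500),tc(615,262)),"gripEndIn":(sc(250,460),tc(550,256)),
"railfrontR":(sc(150,330),None),"potnear":(sc(65,285),tc(484,535)),"pot2":(sc(57,530),tc(699,364))}
for k,(a,b) in pts.items():
    if b: w=tri(a,b); print(k,w,w2c(p,w))
for n,u in(("scene",sc(205,354)),("top",tc(459,376))):
    w=onplane(n,u,50); print("hole",n,w,w2c(p,w))
for n,q in (("scene",[[150,330],[185,305],[360,540],[420,535],[388,500]]),("top",[[535,120],[488,112],[525,165]])):
    for u in q: w=onplane(n,(sc if n=="scene" else tc)(*u),50); print("rail",n,u,w2c(p,w))
E
```

```text
[[471.3  40.6 136. ]
 [728.7  -7.2 140.8]
 [774.1 231.9 140.8]
 [517.6 280.7 140.4]]
[623.4 134.3  -0.2] -10.63394705255835 8.184617902318479 [-1.7 -1.8  0.   0.4  1.1 -0.8 -1.  -1.4  0.4 -0.7  1.3 -1.1  0.1 -1.1
 -0.5 -0.3]
lidtri chest [[-132.2 -120.2  136. ]
 [ 129.5 -119.7  140.8]
 [ 130.1  123.6  140.8]
 [-131.   124.3  140.4]]
pivot [497.5   7.6 139.9] [[-100.4 -147.8  139.9]]
gripEndOut [ 637.9 -115.4   83.1] [[  60.3 -242.8   83.1]]
gripEndIn [644.3 -66.6  75. ] [[  57.6 -193.7   75. ]]
potnear [438.  -22.5  55.2] [[-153.4 -188.3   55.2]]
pot2 [ 567.5 -180.4   55.1] [[   3.1 -319.7   55.1]]
hole scene [557.8  -3.4  50. ] [[ -39.1 -147.5   50. ]]
hole top [555.6  -2.   50. ] [[ -41.5 -146.5   50. ]]
rail scene [150, 330] [[ -82.2 -164.1   50. ]]
rail scene [185, 305] [[ -82.  -129.8   50. ]]
rail scene [360, 540] [[ 144.5 -168.2   50. ]]
rail scene [420, 535] [[ 169.2 -134.8   50. ]]
rail scene [388, 500] [[ 135.6 -132.1   50. ]]
rail top [535, 120] [[ 165.5 -162.6   50. ]]
rail top [488, 112] [[ 164.4 -125.9   50. ]]
rail top [525, 165] [[ 128.8 -162.2   50. ]]
```

```bash
cat >> h.py <<'E'
from scipy.spatial.transform import Rotation as Ro
def plan(target,yaw,N):
    o=status.get_obs(); y0=o['tcp_rot'][2]; x=o['tool_pos']; d=(np.array(target)-x)/N
    dy=(yaw-y0+np.pi)%(2*np.pi)-np.pi
    for i in range(N):
        R=Ro.from_euler('xyz',[np.pi,0,y0+dy*i/N]).as_matrix()
        print(i,np.round(R.T@d/1000,4).tolist(),round(-np.degrees(dy/N),2))
E
python3 - <<'E'
from h import *
p=np.load("p.npy"); w=c2w(p,[59,-219,81])[0]; print(w,p, 90+np.degrees(p[2]))
plan([w[0],w[1],340],np.pi/2+p[2],25)
E
```

```text
[641.00629315 -91.77775018  81.        ] [ 6.23432427e+02  1.34348673e+02 -1.85597389e-01] 79.36605294744164
0 [-0.0254, -0.0158, 0.0026] 3.23
1 [-0.0262, -0.0143, 0.0026] 3.23
2 [-0.027, -0.0128, 0.0026] 3.23
3 [-0.0277, -0.0113, 0.0026] 3.23
4 [-0.0283, -0.0097, 0.0026] 3.23
5 [-0.0288, -0.0081, 0.0026] 3.23
6 [-0.0292, -0.0064, 0.0026] 3.23
7 [-0.0295, -0.0048, 0.0026] 3.23
8 [-0.0297, -0.0031, 0.0026] 3.23
9 [-0.0298, -0.0014, 0.0026] 3.23
10 [-0.0299, 0.0003, 0.0026] 3.23
11 [-0.0298, 0.0019, 0.0026] 3.23
12 [-0.0296, 0.0036, 0.0026] 3.23
13 [-0.0294, 0.0053, 0.0026] 3.23
14 [-0.0291, 0.0069, 0.0026] 3.23
15 [-0.0286, 0.0086, 0.0026] 3.23
16 [-0.0281, 0.0102, 0.0026] 3.23
17 [-0.0275, 0.0117, 0.0026] 3.23
18 [-0.0268, 0.0133, 0.0026] 3.23
19 [-0.026, 0.0147, 0.0026] 3.23
20 [-0.0251, 0.0162, 0.0026] 3.23
21 [-0.0241, 0.0176, 0.0026] 3.23
22 [-0.0231, 0.0189, 0.0026] 3.23
23 [-0.022, 0.0202, 0.0026] 3.23
24 [-0.0208, 0.0214, 0.0026] 3.23
```

Call:
play_rows --commands '[{"offset": [-0.0254,-0.0158,0],"twist": 3.23},{"offset": [-0.0262,-0.0143,0],"twist": 3.23},{"offset": [-0.027,-0.0128,0],"twist": 3.23},{"offset": [-0.0277,-0.0113,0],"twist": 3.23},{"offset": [-0.0283,-0.0097,0],"twist": 3.23}]' --jaw 0

```text
time: 0.6
tool_pos: [271.1, 375.6, 404.4]
tcp_rot: [-3.141, -0.0, 2.512]
contact_force: [0.1, 0.7, 0.6]
grip_width: 91.8
```

Call:
play_rows --commands '[{"offset": [-0.0288,-0.0081,0],"twist": 3.23},{"offset": [-0.0292,-0.0064,0],"twist": 3.23},{"offset": [-0.0295,-0.0048,0],"twist": 3.23},{"offset": [-0.0297,-0.0031,0],"twist": 3.23},{"offset": [-0.0298,-0.0014,0],"twist": 3.23}]'

```text
time: 1.1
tool_pos: [363.9, 258.5, 404.5]
tcp_rot: [-3.141, -0.0, 2.23]
contact_force: [0.4, -0.3, 0.5]
grip_width: 91.6
```

Call:
play_rows --commands '[{"offset": [-0.0299,0.0003,0],"twist": 3.23},{"offset": [-0.0298,0.0019,0],"twist": 3.23},{"offset": [-0.0296,0.0036,0],"twist": 3.23},{"offset": [-0.0294,0.0053,0],"twist": 3.23},{"offset": [-0.0291,0.0069,0],"twist": 3.23}]'

```text
time: 1.6
tool_pos: [456.7, 141.4, 404.5]
tcp_rot: [-3.141, -0.0, 1.948]
contact_force: [-0.7, 0.2, 0.3]
grip_width: 92.0
```

Call:
play_rows --commands '[{"offset": [-0.0286,0.0086,0],"twist": 3.23},{"offset": [-0.0281,0.0102,0],"twist": 3.23},{"offset": [-0.0275,0.0117,0],"twist": 3.23},{"offset": [-0.0268,0.0133,0],"twist": 3.23},{"offset": [-0.026,0.0147,0],"twist": 3.23}]'

```text
time: 2.1
tool_pos: [549.5, 24.3, 404.3]
tcp_rot: [-3.141, -0.0, 1.666]
contact_force: [0.6, 0.7, 0.8]
grip_width: 91.4
```

Call:
play_rows --commands '[{"offset": [-0.0251,0.0162,0],"twist": 3.23},{"offset": [-0.0241,0.0176,0],"twist": 3.23},{"offset": [-0.0231,0.0189,0],"twist": 3.23},{"offset": [-0.022,0.0202,0],"twist": 3.23},{"offset": [-0.0208,0.0214,0],"twist": 3.23}]'

```text
time: 2.6
tool_pos: [642.4, -92.5, 404.1]
tcp_rot: [-3.14, -0.0, 1.384]
contact_force: [-0.1, -0.1, 0.7]
grip_width: 91.7
```

Run:
```python
from h import *
p=np.load("p.npy"); o=status.get_obs(); print(o['time'],o['tool_pos'],o['tcp_rot'],w2c(p,o['tool_pos']),o['joint_positions'],o['contact_force'])
p=np.load("p.npy"); w=c2w(p,[59,-219,81])[0]
plan([w[0],w[1],241],np.pi/2+p[2],6)
for n in("scene","top"):
    im=viewer.capture(n); cv2.imwrite(f"pics/{n}1.png",im[:,:,::-1])
```

```text
2.6 [642.36320564 -92.54939648 404.10617303] [-3.14049211e+00 -2.02111110e-04  1.38404377e+00] [[  60.47600387 -219.50799811  404.10617303]] [-2.61111677e-01  5.77362889e-01  1.14385645e+00  1.21140226e-04
  1.42148583e+00 -7.43773185e-02] [-0.11541424 -0.10012879  0.65507138]
0 [0.0001, -0.0002, 0.0272] -0.01
1 [0.0001, -0.0002, 0.0272] -0.01
2 [0.0001, -0.0002, 0.0272] -0.01
3 [0.0001, -0.0002, 0.0272] -0.01
4 [0.0001, -0.0002, 0.0272] -0.01
5 [0.0001, -0.0002, 0.0272] -0.01
```

View pics/scene1.png

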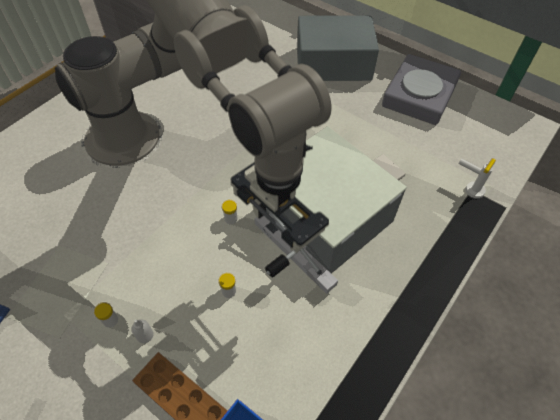

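View pics/top1.png

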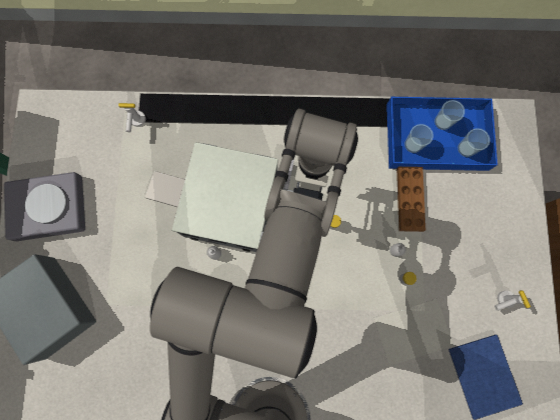

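Call:
play_rows --commands '[{"offset": [-0.006,-0.0015,0.025],"twist": 0},{"offset": [0,0,0.03],"twist": 0},{"offset": [0,0,0.03],"twist": 0},{"offset": [0,0,0.025],"twist": 0},{"offset": [0,0,0.015],"twist": 0}]'

```text
time: 3.2
tool_pos: [638.2, -96.3, 277.0]
tcp_rot: [-3.137, -0.001, 1.388]
contact_force: [-0.1, -0.0, -0.5]
grip_width: 91.4
```

Call:
play_rows --commands '[{"offset": [0,0,0.012],"twist": 0},{"offset": [0,0,0.012],"twist": 0},{"offset": [0,0,0.01],"twist": 0},{"offset": [0,0,0.005],"twist": 0}]'

```text
time: 3.6
tool_pos: [639.0, -97.0, 239.9]
tcp_rot: [-3.141, -0.0, 1.387]
contact_force: [-0.1, -0.4, 0.1]
grip_width: 91.8
```

Run:
```python
from h import *
p=np.load("p.npy"); o=status.get_obs(); print(o['time'],o['tool_pos'],o['tcp_rot'],w2c(p,o['tool_pos']),o['contact_force'])
for n in("scene","top"):
    im=viewer.capture(n); cv2.imwrite(f"pics/{n}2.png",im[:,:,::-1])
a=cv2.imread("pics/scene2.png")[120:300,210:415]; cv2.imwrite("pics/s2c.png",cv2.resize(a,None,fx=3.3,fy=3.3,interpolation=cv2.INTER_CUBIC))
```

```text
3.6 [639.04464622 -96.9838894  239.89624158] [-3.14086117e+00 -1.85926053e-04  1.38668622e+00] [[  58.03275013 -224.47871992  239.89624158]] [-0.11058241 -0.43495409  0.10493409]
```

View pics/s2c.png

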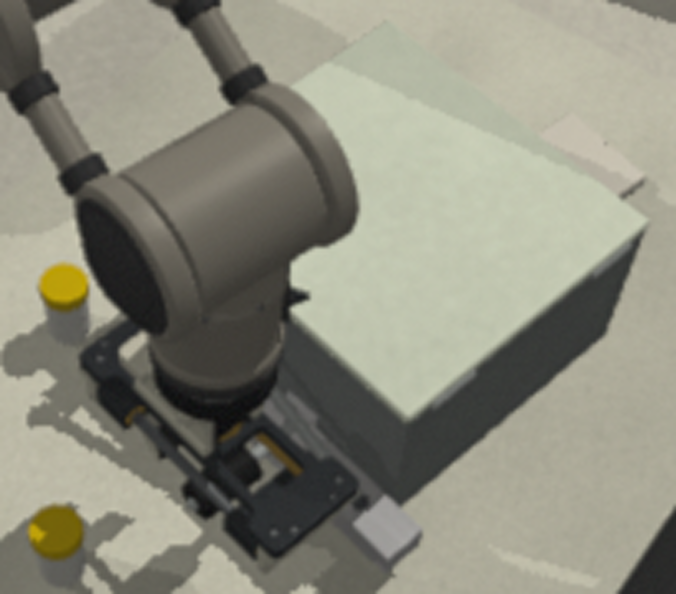

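The grip shows at crop (240,465), between the open fingers. Next I'll close to a loose cage.

Call:
play_rows --commands '[{"offset": [0,0,0],"twist": 0},{"offset": [0,0,0],"twist": 0},{"offset": [0,0,0],"twist": 0},{"offset": [0,0,0],"twist": 0},{"offset": [0,0,0],"twist": 0}]' --jaw 156

```text
time: 4.2
tool_pos: [639.2, -97.1, 240.9]
tcp_rot: [3.141, -0.0, 1.386]
contact_force: [-0.0, 0.3, -0.5]
grip_width: 56.2
```

Call:
play_rows --commands '[{"offset": [0,0,0],"twist": 0},{"offset": [0,0,0],"twist": 0},{"offset": [0,0,0],"twist": 0},{"offset": [0,0,0],"twist": 0}]'

```text
time: 4.6
tool_pos: [639.2, -97.1, 240.7]
tcp_rot: [-3.142, -0.0, 1.386]
contact_force: [-0.4, 0.1, -0.2]
grip_width: 35.8
```

```bash
cat >> h.py <<'E'
def mech(fx,fz=56):
    # lid angle & peg for foot x
    f=lambda t:np.hypot(120-220*np.cos(t)-fx,141+220*np.sin(t)-fz)-240
    from scipy.optimize import brentq
    t=brentq(f,-.2,1.2); P=np.array([120-220*np.cos(t),141+220*np.sin(t)]); F=np.array([fx,fz]); g=F+70/240*(P-F); return t,P,g
E
python3 - <<'E'
from h import *
for fx in [124,115,105,95,80,60,40,20,0,-20,-30,-40,-50,-60]:
    t,P,g=mech(fx); print(fx,round(t,3),P.round(1),g.round(1))
print([ (fx,round(mech(fx,44)[0],3),mech(fx,44)[2].round(1)) for fx in(-30,-36,-42,-50)])
E
```

```text
124 0.005 [-100.   142.2] [58.7 81.1]
115 0.111 [-98.7 165.3] [52.7 87.9]
105 0.221 [-94.7 189.2] [46.8 94.8]
95 0.321 [-88.8 210.3] [ 41.4 101. ]
80 0.449 [-78.2 236.5] [ 33.9 108.6]
60 0.579 [-64.1 261.4] [ 23.8 115.9]
40 0.669 [-52.6 277.4] [ 13.  120.6]
20 0.727 [-44.4 287.2] [  1.2 123.4]
0 0.761 [-39.3 292.8] [-11.5 125.1]
-20 0.778 [-36.7 295.4] [-24.9 125.8]
-30 0.781 [-36.2 295.9] [-31.8 126. ]
-40 0.782 [-36.2 296. ] [-38.9 126. ]
-50 0.779 [-36.5 295.6] [-46.1 125.9]
-60 0.775 [-37.2 294.9] [-53.3 125.7]
[(-30, 0.704, array([-35.2, 113.8])), (-36, 0.706, array([-39.3, 113.9])), (-42, 0.707, array([-43.5, 114. ])), (-50, 0.707, array([-49.2, 114. ]))]
```

Call:
play_rows --commands '[{"offset": [0,-0.003,0],"twist": 0},{"offset": [0,-0.002,-0.001],"twist": 0},{"offset": [0,-0.002,-0.001],"twist": 0}]' --jaw 160

```text
time: 4.9
tool_pos: [634.2, -96.3, 243.4]
tcp_rot: [3.133, 0.0, 1.386]
contact_force: [13.8, -1.2, -6.3]
grip_width: 34.0
```

Call:
play_rows --commands '[{"offset": [0,-0.0012,-0.003],"twist": 0},{"offset": [0,-0.0015,-0.002],"twist": 0},{"offset": [0,-0.0015,-0.002],"twist": 0},{"offset": [0,-0.0015,-0.002],"twist": 0},{"offset": [0,-0.0015,-0.002],"twist": 0}]'

```text
time: 5.4
tool_pos: [627.2, -95.0, 254.0]
tcp_rot: [3.133, -0.0, 1.386]
contact_force: [13.4, -1.5, -9.5]
grip_width: 33.8
```

```bash
cat > st.py <<'E'
from h import *
p=np.load("p.npy"); o=status.get_obs(); c=w2c(p,o['tool_pos'])[0]
F=w2c([0,0,p[2]],o['contact_force'])[0]
print(round(o['time'],2),"tcp chest",c.round(1),"Fchest",F.round(1),"w",round(float(o['grip_width']),1))
E
python3 st.py
```

```text
5.4 tcp chest [  46.  -224.7  254. ] Fchest [13.5  1.  -9.5] w 33.8
```

Call:
play_rows --commands '[{"offset": [0,-0.0017,-0.001],"twist": 0},{"offset": [0,-0.0017,-0.0015],"twist": 0},{"offset": [0,-0.0017,-0.0018],"twist": 0},{"offset": [0,-0.0017,-0.0018],"twist": 0},{"offset": [0,-0.0017,-0.0018],"twist": 0}]'

```text
time: 5.9
tool_pos: [617.8, -93.2, 261.2]
tcp_rot: [3.138, -0.0, 1.386]
contact_force: [15.1, -3.8, -15.4]
grip_width: 34.2
```

Call:
play_rows --commands '[{"offset": [0,-0.002,-0.0017],"twist": 0},{"offset": [0,-0.002,-0.0017],"twist": 0},{"offset": [0,-0.002,-0.0016],"twist": 0},{"offset": [0,-0.002,-0.0015],"twist": 0},{"offset": [0,-0.002,-0.0015],"twist": 0}]'

```text
time: 6.4
tool_pos: [608.5, -91.7, 269.3]
tcp_rot: [3.135, 0.0, 1.386]
contact_force: [11.8, -2.9, -9.7]
grip_width: 34.4
```

```bash
python3 st.py
python3 - <<'E'
from h import *
im=viewer.capture("scene"); cv2.imwrite(f"pics/scene3.png",im[:,:,::-1])
a=cv2.imread("pics/scene3.png")[100:300,180:420]; cv2.imwrite("pics/s3c.png",cv2.resize(a,None,fx=3,fy=3,interpolation=cv2.INTER_CUBIC))
E
```

```text
6.4 tcp chest [  27.  -224.9  269.3] Fchest [12.1 -0.7 -9.7] w 34.4
```

View pics/s3c.png

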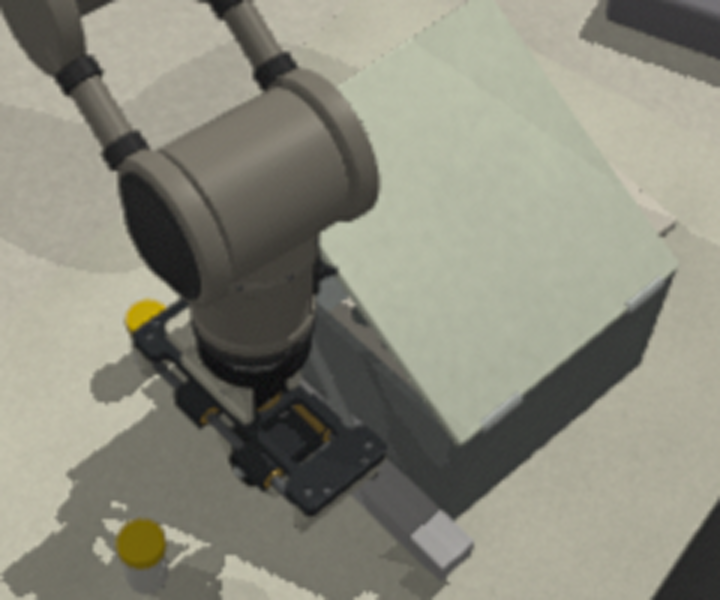

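Call:
play_rows --commands '[{"offset": [0,-0.0025,-0.0012],"twist": 0},{"offset": [0,-0.0025,-0.0012],"twist": 0},{"offset": [0,-0.0025,-0.001],"twist": 0},{"offset": [0,-0.0025,-0.001],"twist": 0},{"offset": [0,-0.0025,-0.001],"twist": 0}]'

```text
time: 6.95
tool_pos: [595.9, -89.2, 274.7]
tcp_rot: [3.137, 0.0, 1.386]
contact_force: [9.1, -3.2, -7.4]
grip_width: 34.4
```

Call:
play_rows --commands '[{"offset": [0,-0.0025,-0.0008],"twist": 0},{"offset": [0,-0.0025,-0.0007],"twist": 0},{"offset": [0,-0.0025,-0.0006],"twist": 0},{"offset": [0,-0.0025,-0.0006],"twist": 0},{"offset": [0,-0.0025,-0.0005],"twist": 0}]'

```text
time: 7.45
tool_pos: [583.3, -86.9, 278.1]
tcp_rot: [3.138, 0.0, 1.386]
contact_force: [7.2, -1.3, -5.8]
grip_width: 34.3
```

```bash
python3 st.py
python3 - <<'E'
from h import *
im=viewer.capture("scene"); cv2.imwrite(f"pics/scene4.png",im[:,:,::-1])
a=cv2.imread("pics/scene4.png")[100:300,180:420]; cv2.imwrite("pics/s4c.png",cv2.resize(a,None,fx=3,fy=3,interpolation=cv2.INTER_CUBIC))
E
```

```text
7.45 tcp chest [   1.3 -224.8  278.1] Fchest [ 7.3  0.1 -5.8] w 34.3
```

View pics/s4c.png

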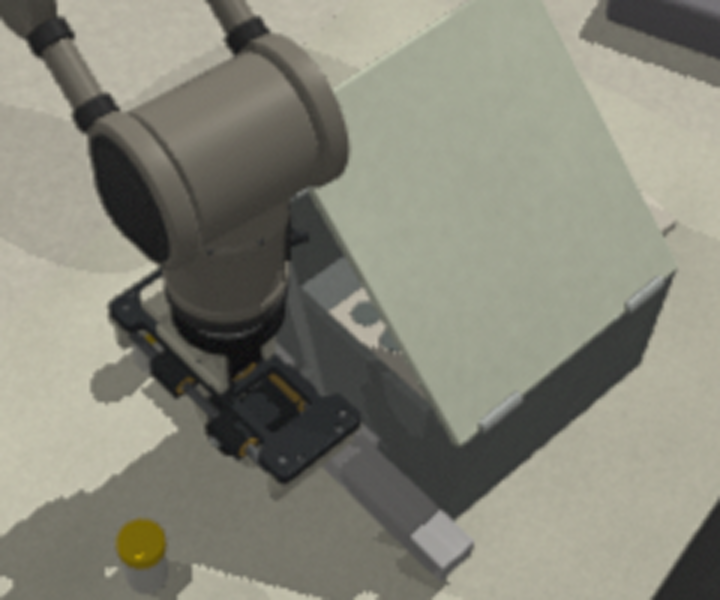

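Call:
play_rows --commands '[{"offset": [0,-0.0025,-0.0006],"twist": 0},{"offset": [0,-0.0025,-0.0006],"twist": 0},{"offset": [0,-0.0025,-0.0005],"twist": 0},{"offset": [0,-0.0025,-0.0005],"twist": 0},{"offset": [0,-0.0025,0],"twist": 0}]'

```text
time: 8.0
tool_pos: [570.7, -84.5, 280.4]
tcp_rot: [3.139, 0.0, 1.386]
contact_force: [6.1, -1.2, -4.2]
grip_width: 34.2
```

Call:
play_rows --commands '[{"offset": [0,-0.002,0],"twist": 0},{"offset": [0,-0.002,0],"twist": 0},{"offset": [0,-0.002,0],"twist": 0},{"offset": [0,-0.002,0],"twist": 0}]'

```text
time: 8.4
tool_pos: [562.6, -82.9, 280.4]
tcp_rot: [3.14, 0.0, 1.386]
contact_force: [5.1, -0.3, -3.5]
grip_width: 34.2
```

```bash
python3 st.py
```

```text
8.4 tcp chest [ -19.7 -224.8  280.4] Fchest [ 5.   0.6 -3.5] w 34.2
```

Call:
play_rows --commands '[{"offset": [0,-0.0015,0],"twist": 0},{"offset": [0,-0.0015,0],"twist": 0},{"offset": [0,-0.0015,0],"twist": 0},{"offset": [0,-0.0015,0],"twist": 0}]'

```text
time: 8.8
tool_pos: [556.3, -81.7, 280.4]
tcp_rot: [3.142, -0.0, 1.386]
contact_force: [4.6, -1.8, -3.2]
grip_width: 34.6
```

Call:
play_rows --commands '[{"offset": [0,-0.001,0],"twist": 0},{"offset": [0,-0.001,0],"twist": 0},{"offset": [0,-0.001,0],"twist": 0}]'

```text
time: 9.1
tool_pos: [553.4, -81.1, 280.4]
tcp_rot: [-3.142, -0.0, 1.386]
contact_force: [3.2, -1.1, -2.7]
grip_width: 34.1
```

Call:
play_rows --commands '[{"offset": [0,-0.001,0],"twist": 0},{"offset": [0,-0.001,0],"twist": 0}]'

```text
time: 9.3
tool_pos: [551.3, -80.7, 280.5]
tcp_rot: [-3.141, -0.0, 1.386]
contact_force: [1.9, -0.3, -1.3]
grip_width: 33.9
```

```bash
python3 st.py
python3 - <<'E'
from h import *
im=viewer.capture("scene"); cv2.imwrite(f"pics/scene5.png",im[:,:,::-1])
a=cv2.imread("pics/scene5.png")[100:300,180:420]; cv2.imwrite("pics/s5c.png",cv2.resize(a,None,fx=3,fy=3,interpolation=cv2.INTER_CUBIC))
E
```

```text
9.3 tcp chest [ -31.2 -224.7  280.5] Fchest [ 1.9  0.  -1.3] w 33.9
```

View pics/s5c.png

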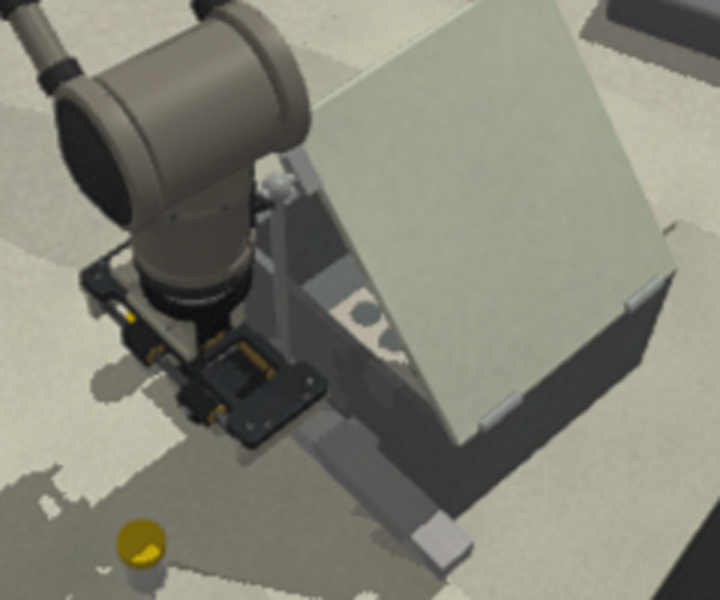

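Call:
play_rows --commands '[{"offset": [0,-0.001,0],"twist": 0},{"offset": [0,-0.001,0],"twist": 0}]'

```text
time: 9.55
tool_pos: [549.2, -80.3, 280.5]
tcp_rot: [-3.141, -0.0, 1.387]
contact_force: [0.8, 0.5, -0.1]
grip_width: 34.0
```

Call:
play_rows --commands '[{"offset": [0,-0.001,0],"twist": 0},{"offset": [0,0,0],"twist": 0}]'

```text
time: 9.75
tool_pos: [548.3, -80.1, 280.4]
tcp_rot: [-3.141, -0.0, 1.387]
contact_force: [1.2, 0.8, 0.1]
grip_width: 34.2
```

```bash
python3 st.py
cat > look.py <<'E'
import sys
from h import *
k=sys.argv[1]
im=viewer.capture("scene"); cv2.imwrite(f"pics/scene{k}.png",im[:,:,::-1])
a=cv2.imread(f"pics/scene{k}.png")[100:300,180:420]; cv2.imwrite(f"pics/s{k}c.png",cv2.resize(a,None,fx=3,fy=3,interpolation=cv2.INTER_CUBIC))
p=np.load("p.npy")
for fx,fz in((-26,56),(-36,56),(-36,44)):
    t,P,g=mech(fx,fz); u=proj("scene",c2w(p,[P[0],-150,P[1]]))[0]; print(fx,fz,"pivot in crop",((u-[180,100])*3).round(0))
E
python3 look.py 6
```

```text
9.75 tcp chest [ -34.3 -224.6  280.4] Fchest [1.  1.  0.1] w 34.2
-26 56 pivot in crop [274. 186.]
-36 56 pivot in crop [275. 186.]
-36 44 pivot in crop [264. 188.]
```

View pics/s6c.png

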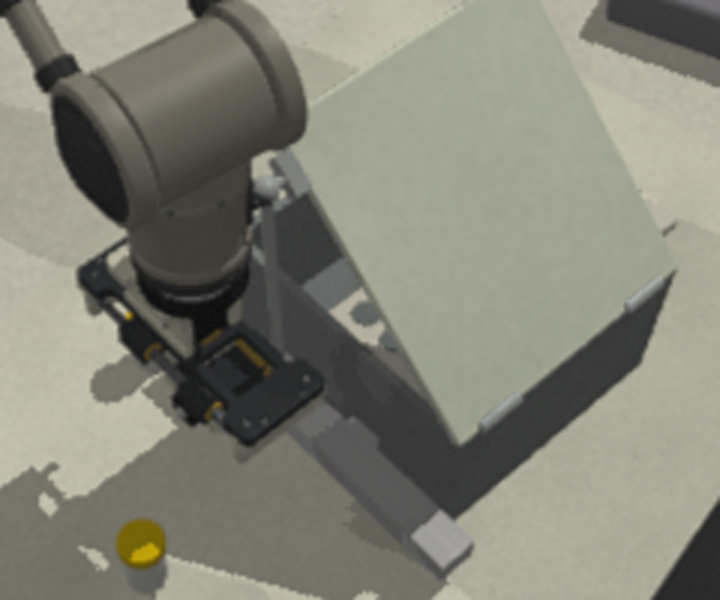

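The pivot moved from crop (280,182) to (270,185), which is the shift expected for a drop into the hole. I'll lower the tool slightly, wait and check again.

Call:
play_rows --commands '[{"offset": [0,0,0.002],"twist": 0},{"offset": [0,0,0.002],"twist": 0},{"offset": [0,0,0.002],"twist": 0},{"offset": [0,0,0],"twist": 0},{"offset": [0,0,0],"twist": 0}]'

```text
time: 10.3
tool_pos: [548.6, -80.2, 274.3]
tcp_rot: [-3.141, -0.0, 1.386]
contact_force: [0.6, 0.2, -0.9]
grip_width: 34.0
```

```bash
python3 st.py;python3 look.py 7
```

```text
10.3 tcp chest [ -34.  -224.7  274.3] Fchest [ 0.5  0.3 -0.9] w 34.0
-26 56 pivot in crop [274. 186.]
-36 56 pivot in crop [275. 186.]
-36 44 pivot in crop [264. 188.]
```

View pics/s7c.png

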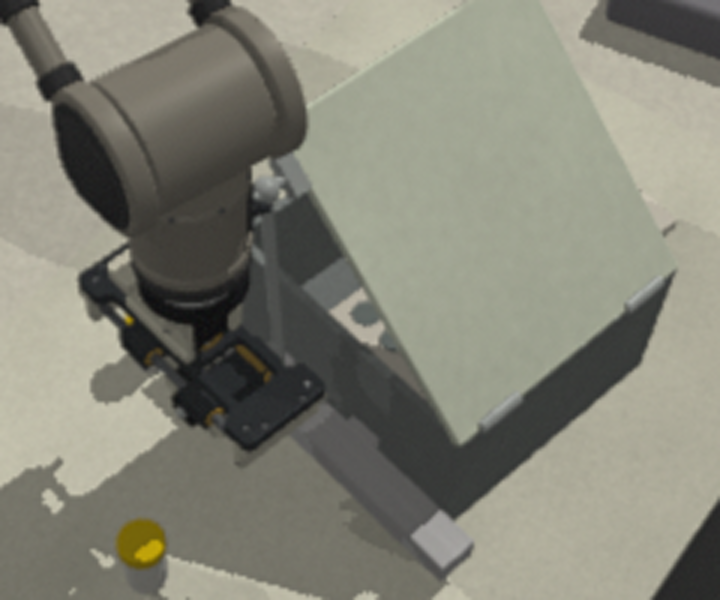

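Run:
```python
import cv2,numpy as np
from h import *
g=lambda k:cv2.imread(f"pics/scene{k}.png",0)[140:165,262:285]
a=cv2.imread("pics/scene5.png",0); t=a[143:175,265:300]
for k in(5,6,7):
    b=cv2.imread(f"pics/scene{k}.png",0); s=lambda im,f:cv2.resize(im,None,fx=f,fy=f,interpolation=cv2.INTER_CUBIC)
    r=cv2.matchTemplate(s(b[130:190,250:315],5),s(t,5),cv2.TM_CCOEFF_NORMED); _,m,_,l=cv2.minMaxLoc(r); print(k,m,(l[0]/5-15,l[1]/5-13))
```

```text
5 0.9993755221366882 (0.0, 0.0)
6 0.904895007610321 (-2.4000000000000004, 0.0)
7 0.9389314651489258 (-2.0, 1.8000000000000007)
```

Call:
play_rows --commands '[{"offset": [0,0,0],"twist": 0},{"offset": [0,0,0],"twist": 0},{"offset": [0,0,0],"twist": 0}]' --jaw 140

```text
time: 10.65
tool_pos: [548.6, -80.3, 274.5]
tcp_rot: [3.141, -0.0, 1.386]
contact_force: [0.6, 0.2, -0.4]
grip_width: 41.3
```

```bash
python3 st.py;python3 look.py 8
python3 - <<'E'
import cv2
d=cv2.absdiff(cv2.imread("pics/scene8.png",0),cv2.imread("pics/scene7.png",0))[130:260,285:410]; print(d.max(),d.mean())
E
```

```text
10.65 tcp chest [ -34.  -224.7  274.5] Fchest [ 0.6  0.3 -0.4] w 41.3
-26 56 pivot in crop [274. 186.]
-36 56 pivot in crop [275. 186.]
-36 44 pivot in crop [264. 188.]
12 0.6093538461538461
```

View pics/s8c.png

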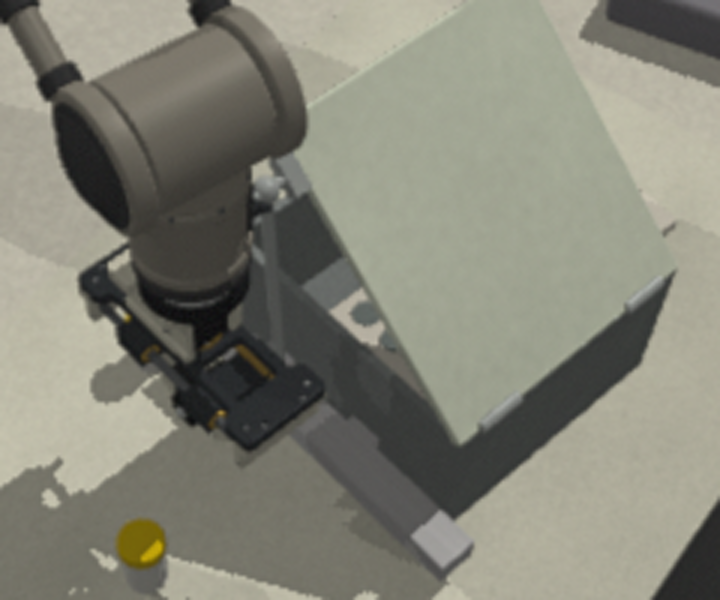

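Call:
play_rows --commands '[{"offset": [0,0,0],"twist": 0},{"offset": [0,0,0],"twist": 0},{"offset": [0,0,0],"twist": 0},{"offset": [0,0,0],"twist": 0},{"offset": [0,0,0],"twist": 0}]' --jaw 40

```text
time: 11.2
tool_pos: [548.5, -80.2, 274.4]
tcp_rot: [-3.142, -0.0, 1.386]
contact_force: [0.0, -1.3, 0.1]
grip_width: 75.4
```

Call:
play_rows --commands '[{"offset": [0,0,0],"twist": 0},{"offset": [0,0,-0.008],"twist": 0},{"offset": [0,0,-0.015],"twist": 0},{"offset": [0,0,-0.02],"twist": 0},{"offset": [0,0,-0.02],"twist": 0}]'

```text
time: 11.7
tool_pos: [548.5, -80.2, 338.6]
tcp_rot: [-3.142, -0.0, 1.386]
contact_force: [0.5, -1.3, 0.2]
grip_width: 77.5
```

Call:
play_rows --commands '[{"offset": [0,0,-0.025],"twist": 0},{"offset": [0,0,-0.025],"twist": 0},{"offset": [0,0,-0.025],"twist": 0},{"offset": [-0.02,0,-0.01],"twist": 0},{"offset": [-0.03,0,0],"twist": 0}]'

```text
time: 12.2
tool_pos: [539.5, -128.8, 425.3]
tcp_rot: [3.137, 0.0, 1.389]
contact_force: [1.0, -0.3, 1.1]
grip_width: 77.6
```

Call:
play_rows --commands '[{"offset": [-0.03,-0.02,0],"twist": 0},{"offset": [-0.03,-0.02,0],"twist": 0},{"offset": [-0.03,-0.03,0],"twist": 0},{"offset": [-0.02,-0.03,0],"twist": 0},{"offset": [0,0,0],"twist": 0}]'

```text
time: 12.7
tool_pos: [418.1, -220.4, 423.2]
tcp_rot: [-3.141, 0.001, 1.383]
contact_force: [-0.6, 0.6, 1.0]
grip_width: 77.4
```

```bash
python3 st.py;python3 look.py 9
python3 - <<'E'
from h import *
im=viewer.capture("top"); cv2.imwrite(f"pics/top9.png",im[:,:,::-1])
a=cv2.imread("pics/top9.png")[130:280,160:360]; cv2.imwrite("pics/t9c.png",cv2.resize(a,None,fx=4,fy=4,interpolation=cv2.INTER_CUBIC))
E
```

```text
12.7 tcp chest [-136.4 -386.5  423.2] Fchest [-0.8  0.5  1. ] w 77.4
-26 56 pivot in crop [274. 186.]
-36 56 pivot in crop [275. 186.]
-36 44 pivot in crop [264. 188.]
```

View pics/s9c.png

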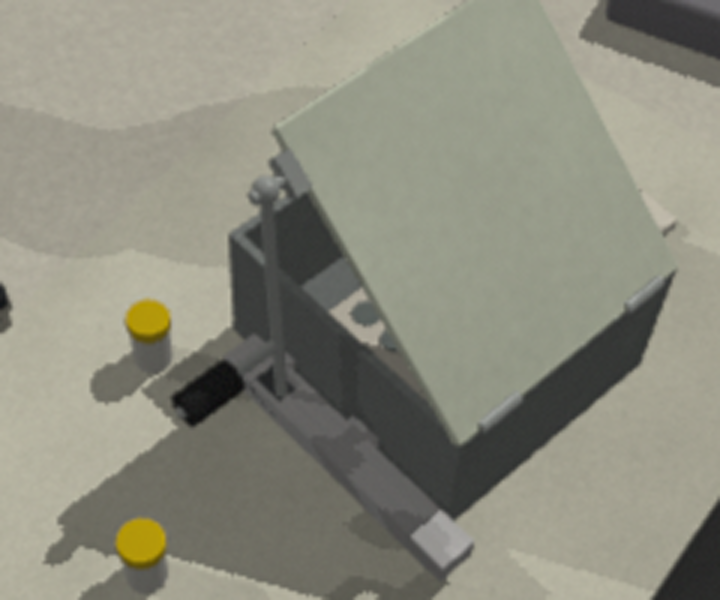

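View pics/t9c.png

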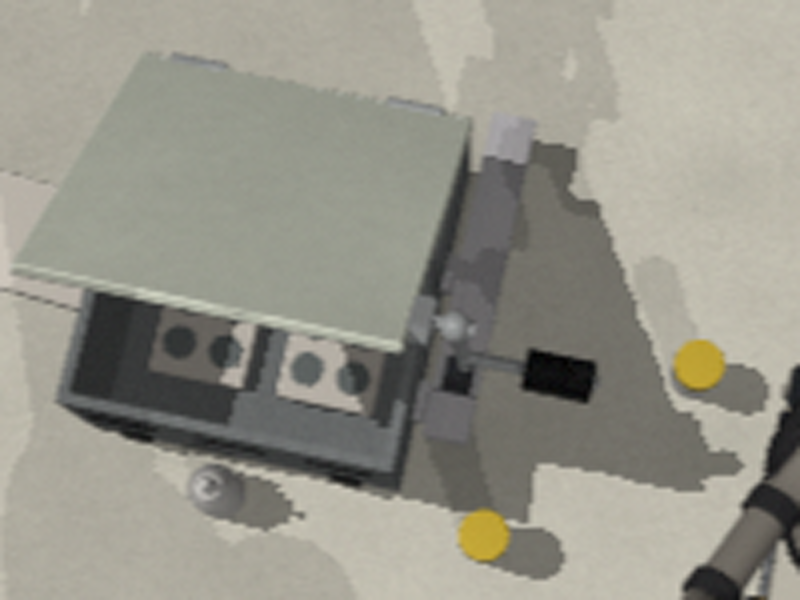

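Run:
```python
from h import *
p=np.load("p.npy"); s=lambda u,v:(180+(u+.5)/3-.5,100+(v+.5)/3-.5)
for a,b in((s(208,393),tc(559,376)),(s(266,190),tc(453,325))): print(w2c(p,tri(a,b)))
for fz in (56,44):
    t,P,g=mech(-34,fz); print(fz,P,g)
print(status.get_obs()['dq'].round(3)); print(ticket.close_job())
```

```text
[[ -36.49523668 -218.78721396  110.97489698]]
[[ -47.90104594 -147.41894253  280.79888377]]
56 [-36.1343719 295.9905091] [-34.62252514 125.99723182]
44 [-47.51029137 283.61943166] [-37.94050165 113.8890009 ]
[ 0.031  0.021 -0.022  0.003 -0.004  0.001]
the job is handed in; nothing more can be done
None
```

The lid stands propped with the rod's foot fully down in the hole, and I have handed the job in. I caged the grip loosely with the jaws at about 34 mm and drew the foot slowly forward along the rail, feeling for the hole. The foot dropped in at about x = -34 mm, and I stopped pulling there. I then opened the jaws and backed the arm well clear.

**Last checks, after letting go:**

| Point | Measured | Expected in the hole | Expected on top of the rail |
|---|---|---|---|
| Rod pivot, x / z | -48 / 281 mm | -47.5 / 284 mm | -36 / 296 mm |
| Grip, z | 111 mm | 114 mm | 126 mm |

- **Seating:** both readings match the seated position to about 3 mm. That is in line with the low heights the cameras gave at the start. The rod is visible standing in the hole.
- **Forces:** at the readings I took, the force on the tool stayed at about 22 N or less, and it fell to about 1 N as the foot dropped.
- **Time and bench:** the job took about 13 s, and nothing else in the two final pictures appears to have moved.
- **Disagreements:** an automatic image comparison of the drop gave a smaller sideways shift than expected (2.0 pixels against about 3.7). I relied on the triangulated positions above instead. The arm was still settling slightly (0.03 rad/s or less) when I handed in, clear of everything.

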